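Zero the kitchen scale and weigh the salt

TASK

The food tin was left on the kitchen scale: stand it in the middle of the slate coaster. Then zero the empty scale by pressing the orange membrane key with the fingertips, steadily at about 10 N for at least half a second and never as hard as 20 N. Finally stand the salt shaker upright in the middle of the scale's pan, without disturbing the other things.

Things in the scene. Friction and masses are not known exactly. Their poses are not given: they have to be found in the camera images.
- scale: white kitchen scale, fixed, 130 mm wide (its y), 190 mm long (its x). Origin on the worktop under the pan's centre; z up; its front (-x) faces roughly to the robot. From x = -0.065 to -0.125 its control panel slopes down to the front at 12 degrees (outward normal (-0.208, 0, 0.978) in its frame); dark display at the +y side, orange key at the -y side
- pan_top (a point): centre of the upper face of the square steel pan (130 x 130 mm), 41 mm above the worktop; axes as the scale's. Wall cabinets hang 0.47 m above the worktop behind the scale and farther forward to its left: carry things low (TCP at 0.16 m) and cross the table close to the robot
- key_panel (a point): point on the panel's surface under the key's centre; axes as the scale's, not tilted. Key: flat pad 46 mm wide (y), 30 mm along the slope, face parallel to the panel and 3 to 8 mm proud of it: how much is not reported, so feel for it. Spring 6 N/mm, hard stop at 2.5 mm (15 N). It registers from 6 N, kept up for 0.5 s with the pan empty; 20 N ruins it
- tin: closed food tin, round, 57 mm diameter, 72 mm tall, 0.12 to 0.26 kg, starts upright on the scale's pan. Origin at the centre of its underside, z up
- coaster: round dark slate coaster, 96 mm diameter, 7 mm thick, loose on the worktop. Origin at the centre of its underside, z up
- shaker_salt: clear salt shaker with a grey domed cap, round, 44 mm diameter, 90 mm tall, about 0.07 to 0.15 kg, starts upright on the worktop. Origin at the centre of its underside, z up
- pan: the scale's pan itself, 130 x 130 x 5 mm; origin at the centre of its underside, 36 mm above the worktop
- pepper_mill: bystander: dark wooden pepper mill, 58 mm diameter, 150 mm tall; origin at the centre of its underside
- jigger: bystander: gold double-cone jigger, 49 mm diameter, 82 mm tall; origin at the centre of its underside
- spice_jar: bystander: spice jar with dark blue label and yellow cap, 42 mm diameter, 96 mm tall; origin at the centre of its underside. (A tumbler, a lying citrus press, bottles and a bowl of limes also stand about, fixed, away from the work.)

How it is judged:
By the outcome, as a careful person would: the job done as asked, in the order asked, and still so for the second after the job is handed in, with the robot touching nothing.
It also fails if it takes over 72 s, if anything falls off the work surface, if the arm or the gripper's body presses on something with over 40 N, if the wrist force passes 120 N, or if a joint passes its speed limit or range.

ROBOT

A 7-joint arm with a two-finger parallel gripper is mounted at the origin on a cart in front of the work surface, level with it; the furniture and walls round the work are solid. World frame = base frame: x ahead of the robot, y to its left, z up, the work surface at z = 0. Lengths are in m, angles in rad, forces in N, time in s.
With the tool pointing down it reaches from about 0.35 to 0.9 m from the base axis. Payload 8.1 kg.
Tool frame: the origin (TCP) lies between the finger pads, 19 mm behind the fingertips; this is the grasp point; z points along the fingers, y is the line along which they close (so a half turn about z gives the same grasp; the last joint's range is limited). The gripper opens to 92 mm and grips with 3 to 60 N. Pads are 19 mm wide; open, the fingers measure 130 mm over their backs; the gripper's body (75 mm by 190 mm) begins 47 mm behind the grasp point.
Start: joints at [-1.446, 0.434, 0.025, 1.573, -0.012, 1.134, -0.075], TCP at [0.141, 0.609, 0.246] pointing down, gripper open.
Joint ranges: [-2.62, 2.62], [-0.44, 2.09], [-1.27, 1.32], [0.08, 2.57], [-1.32, 4.46], [0.12, 2], [-2.74, 2.74]. Speed limits (rad/s): [2.22, 2.22, 3.01, 3.01, 3.14, 3.14, 3.14].

INTERFACE

Orientations are given as [roll, pitch, yaw] about the fixed x, y, z axes, in that order (R = Rz(yaw) Ry(pitch) Rx(roll)).
In Python, from plant import status, cams, manip gives the robot as it stands. The module is installed in compiled form; this text tells all that it offers.
- The arm moves only by the shell command python3 -m inch 'ROWS' [FORCE]. ROWS is JSON, a list of rows, each an object with "twist": the turn, a rotation vector about the tool's x, y, z as a fraction of full scale, a list of three; "slide": the shift along the tool's x, y, z as a fraction of full scale, a list of three; "fingers": the opening, from -1 (shut) to 1 (fully open). In form: [{"twist": [ax, ay, az], "slide": [dx, dy, dz], "fingers": fingers}, ...]. A call has 1 to 8 rows; each row shifts and turns the commanded pose from where the row before left it, along the tool's axes as they then stand; what a row does not reach is not made up. Full scale, the value 1, is 50 cm for a shift and 180 degrees for a turn. A row lasts 1/12 s, in which the tool goes at most 41.7 mm and 7.16 degrees, less where a joint would pass 70% of its speed; a pose out of reach is approached as far as the arm can. A call with a number of a shift or a turn outside -1 to 1 is refused whole. A call with a gripper value outside its range is refused whole. The fingers move at their own pace and stop on an object; FORCE is the grip in N (left out, the last holds). Time passes only in rows, so rows that do not move let the fingers close. It gives the time, the measured TCP pose, the force, the opening and the grip force at its end, in the units of the state.
- status.observe(): the state, without advancing time (a new reading comes with each control period).
- cams.camera(name): name is "scene" or "top" or "wrist"; returns a dict with "frame" (480x640x3 uint8, red, green, blue), "z_map" (480x640 float32, m along the optical axis (not along the pixel's ray), 0 where there is no reading), "intrinsics" (3x3 intrinsics, pixels), "position" and "attitude" of the camera in the world; the wrist camera has in their place "tool_from_camera" (4x4, takes a point from camera to tool coordinates, whose origin is the TCP and whose axes are the flange's). Camera axes: x right, y up, looking along -z (the intrinsics and any distortion apply to the point x, -y, -z); pixel columns grow to the right and rows downward; lengths in m; the calibration is good to about 2 mm. A picture is of the moment at which its call begins: read the wrist's pose just before it.
- manip.finish_job(): hands the job in; it is judged then, once.
The state is a dict: "clock": time; "joint_positions": joint angles; "joint_vel": joint speeds; "effort": joint torques, N m; "ee_pos": TCP position; "ee_rot": TCP orientation; "ft_force": force on the tool from outside, world axes, zero at the start; "wrist_torque": the same for the moment, N m; "gripper_width": finger opening in m; "gripper_force": force on a finger pad.
Only numpy, scipy, OpenCV 4.12 (cv2) and the standard library are available. Lean on these libraries where they do the work, as an engineer would, in place of code of your own. Each camera call takes 0.05 s, during which the arm holds its last target. There are 200 camera calls.

## Working session

There is one attempt and no reset: what is moved stays moved. The work goes in short steps, Python scripts to look and compute and a shell command to move; the robot and the scene stay as the last step left them, time stands still between calls to the robot, and variables do not carry over. Pictures are saved under pics/ and viewed, at most 10 in all, crops included, and the job is handed in when it is done.

```bash
mkdir -p pics; cat > h.py <<'E'
import numpy as np, cv2
from scipy.spatial.transform import Rotation as R
from plant import status, cams, manip
def Rm(a):
    a=np.array(a); return a if a.shape==(3,3) else (R.from_quat(a).as_matrix() if a.size==4 else R.from_euler('xyz',a).as_matrix())
def grab(name):
    s=status.observe(); c=cams.camera(name)
    if name=='wrist':
        T=np.eye(4);T[:3,:3]=Rm(s['ee_rot']);T[:3,3]=s['ee_pos'];M=T@np.array(c['tool_from_camera'])
        A,p=M[:3,:3],M[:3,3]
    else: A,p=Rm(c['attitude']),np.array(c['position'])
    K=np.array(c['intrinsics']);z=c['z_map'];v,u=np.mgrid[:480,:640]
    P=np.stack([(u-K[0,2])/K[0,0]*z,-(v-K[1,2])/K[1,1]*z,-z],-1)@A.T+p
    P[z==0]=np.nan
    return c['frame'],P,c
E
python3 - <<'E'
from h import *
print(status.observe())
for n in ('top','scene'):
    f,P,c=grab(n); cv2.imwrite(f'pics/{n}1.png',f[...,::-1]); np.save(f'{n}1.npy',P); print(n,c['position'],c['attitude'],[k for k in c])
E
```

```text
{'clock': 0.0, 'joint_positions': array([-1.44559962,  0.43522254,  0.02495394,  1.57412342, -0.01159731,
        1.13402931, -0.0751146 ]), 'joint_vel': array([ 0.00253798, -0.00024195,  0.00021553,  0.00030445,  0.00071608,
       -0.00105342, -0.00068661]), 'effort': array([ 1.39032003e-03, -6.67848086e+01,  9.86157395e-01, -3.14446735e+01,
       -6.02339557e-02,  4.30500624e-02,  1.87824385e-04]), 'ee_pos': array([0.1410755 , 0.60834775, 0.24473485]), 'ee_rot': array([-3.13996110e+00,  1.42318848e-04,  2.91372978e+00]), 'ft_force': array([ 0.21046328, -0.14269304,  0.875387  ]), 'wrist_torque': array([0.02912334, 0.00173385, 0.01279601]), 'gripper_force': 0.0, 'gripper_width': 0.09148147289886013}
top [0.39468504 0.08367036 1.31794796] [ 0.08451902 -0.00553212 -1.55915889] ['frame', 'z_map', 'intrinsics', 'position', 'attitude']
scene [-0.19394662 -0.18804077  1.53715863] [ 0.48609547  0.00459579 -1.16956346] ['frame', 'z_map', 'intrinsics', 'position', 'attitude']
```

View pics/top1.png

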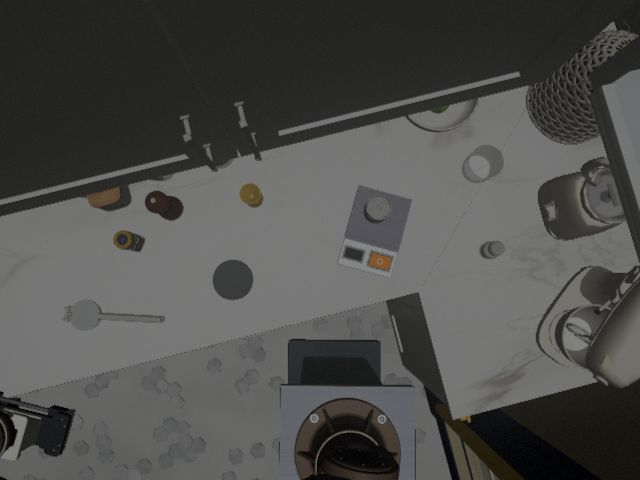

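View pics/scene1.png

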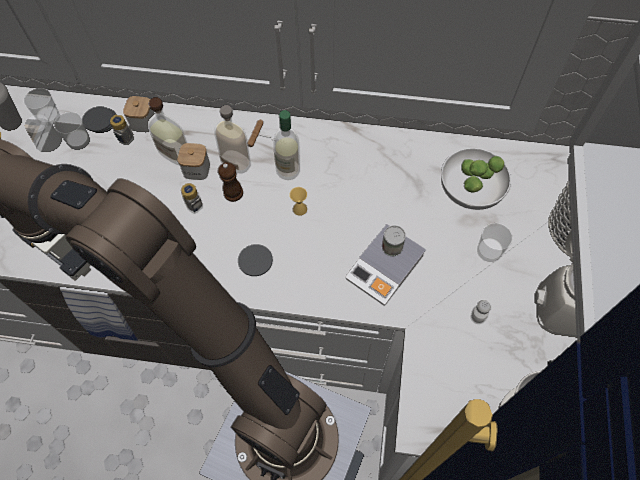

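The top view shows the tin (377,209) on the scale, the orange key (380,262), the coaster (233,280), the shaker (491,249), the jigger (251,194), the mill (157,202) and the spice jar (123,239). The scene view agrees with this.

```bash
python3 - <<'E'
from h import *
P=np.load('top1.npy');f=cv2.imread('pics/top1.png')
def blob(m,name):
    q=P[m];print(name,len(q),'mean',np.nanmean(q,0).round(4),'med',np.nanmedian(q,0).round(4), 'mid',((np.nanmax(q[:,:2],0)+np.nanmin(q[:,:2],0))/2).round(4),'ext',(np.nanmax(q,0)-np.nanmin(q,0)).round(3))
def near(u,v,r):
    m=np.zeros(P.shape[:2],bool);m[v-r:v+r,u-r:u+r]=1;return m
Z=P[...,2]
print('table z',np.nanmedian(P[260:300,290:330].reshape(-1,3),0),P[209,377],P[280,233],P[249,491],P[225,400],P[470,400])
blob(near(377,209,25)&(Z>.1),'tin top')
blob(near(233,280,28)&(Z>.0035)&(Z<.02)&(f.max(2)<100),'coaster')
blob(near(491,249,20)&(Z>.06),'shaker')
blob(near(251,194,20)&(Z>.07),'jigger')
blob(near(157,202,20)&(Z>.1),'mill');blob(near(123,239,20)&(Z>.08),'jar')
hsv=cv2.cvtColor(f,cv2.COLOR_BGR2HSV)
o=(hsv[...,0]>5)&(hsv[...,0]<22)&(hsv[...,1]>150)&near(380,262,20);blob(o,'key')
# pan: grey-lavender in 36..46mm
pm=near(377,215,45)&(Z>.033)&(Z<.05)
for m,n in((pm,'pan'),(o,'key')):
    h=cv2.convexHull(P[m][:,:2].astype(np.float32)*1000);r=cv2.minAreaRect(h);print(n,r)
sc=near(375,230,50)&(Z>.008)&(Z<.05)
print('scale',cv2.minAreaRect(cv2.convexHull(P[sc][:,:2].astype(np.float32)*1000)))
E
```

```text
table z [ 3.98765118e-01  9.21272314e-02 -6.61377914e-05] [ 0.55755624 -0.056561    0.10838507] [3.96117049e-01 2.76308624e-01 3.01332888e-04] [ 0.47270538 -0.31753291  0.08499486] [ 0.5291939  -0.11820096  0.04308599] [-0.0414851  -0.12420227  0.00047234]
tin top 525 mean [ 0.5605 -0.0596  0.11  ] med [ 0.5599 -0.0589  0.1101] mid [ 0.5607 -0.0597] ext [0.057 0.056 0.017]
coaster 1149 mean [0.3971 0.2763 0.0074] med [0.3966 0.276  0.0071] mid [0.3974 0.2764] ext [0.093 0.094 0.011]
shaker 208 mean [ 0.4743 -0.3286  0.0822] med [ 0.4748 -0.3278  0.084 ] mid [ 0.4749 -0.3323] ext [0.034 0.034 0.033]
jigger 192 mean [0.5956 0.2323 0.0774] med [0.598  0.2334 0.0779] mid [0.5933 0.2304] ext [0.049 0.047 0.017]
mill 450 mean [0.5636 0.4268 0.1329] med [0.563  0.4262 0.1327] mid [0.5651 0.4067] ext [0.049 0.097 0.377]
jar 314 mean [0.4831 0.5095 0.0951] med [0.4826 0.5093 0.0959] mid [0.483  0.5119] ext [0.041 0.042 0.024]
key 183 mean [ 0.445  -0.0715  0.0331] med [ 0.4448 -0.0721  0.0332] mid [ 0.4446 -0.0728] ext [0.033 0.047 0.017]
pan ((525.749755859375, -62.678810119628906), (130.20956420898438, 169.06224060058594), 75.40292358398438)
key ((445.0850830078125, -71.6137924194336), (44.007808685302734, 26.620525360107422), 75.26065063476562)
scale ((513.41162109375, -56.51713562011719), (224.3450469970703, 204.33749389648438), 12.081070899963379)
```

```bash
cat > go.py <<'E'
# prints tool-frame slide (fraction of full scale) to world target
import sys; from h import *
s=status.observe(); t=np.array(eval(sys.argv[1])); d=Rm(s['ee_rot']).T@(t-s['ee_pos'])/.5
print('pos',s['ee_pos'].round(4),'rot',np.degrees(s['ee_rot']).round(2),'slide',d.round(4),'rows>=',np.ceil(np.linalg.norm(d)/.0834),'t',s['clock'],'F',s['ft_force'].round(2),'w',round(s['gripper_width'],4),'grip',round(s['gripper_force'],1))
E
python3 -m inch '[{"twist":[0,0,0],"slide":[-0.054,-0.056,0.021],"fingers":1},{"twist":[0,0,0],"slide":[-0.054,-0.056,0.021],"fingers":1},{"twist":[0,0,0],"slide":[-0.054,-0.056,0.021],"fingers":1},{"twist":[0,0,0],"slide":[-0.054,-0.056,0.021],"fingers":1},{"twist":[0,0,0],"slide":[-0.054,-0.056,0.021],"fingers":1},{"twist":[0,0,0],"slide":[-0.054,-0.056,0.021],"fingers":1},{"twist":[0,0,0],"slide":[-0.054,-0.056,0.021],"fingers":1},{"twist":[0,0,0],"slide":[-0.054,-0.056,0.021],"fingers":1}]'
python3 go.py '[.45,.05,.16]'
```

```text
clock: 0.77
ee_pos: [0.3014, 0.34, 0.1611]
ee_rot: [-3.142, -0.0, 2.914]
ft_force: [0.1, -0.5, -0.8]
gripper_width: 0.0921
gripper_force: 0.0
pos [0.3014 0.34   0.1611] rot [-180.     -0.    166.96] slide [-0.4204 -0.498   0.0021] rows>= 8.0 t 0.7667 F [ 0.12 -0.51 -0.81] w 0.0921 grip 0.0
```

Moves track accurately. Next: cross to a point in front of the scale, then go over the tin's front side.

```bash

python3 -m inch '[{"twist":[0,0,0],"slide":[-0.0526,-0.0623,0],"fingers":1},{"twist":[0,0,0],"slide":[-0.0526,-0.0623,0],"fingers":1},{"twist":[0,0,0],"slide":[-0.0526,-0.0623,0],"fingers":1},{"twist":[0,0,0],"slide":[-0.0526,-0.0623,0],"fingers":1},{"twist":[0,0,0],"slide":[-0.0526,-0.0623,0],"fingers":1},{"twist":[0,0,0],"slide":[-0.0526,-0.0623,0],"fingers":1},{"twist":[0,0,0],"slide":[-0.0526,-0.0623,0],"fingers":1},{"twist":[0,0,0],"slide":[-0.0526,-0.0623,0],"fingers":1}]'
python3 go.py '[.46,-.04,.20]'
python3 - <<'E'
from h import *
f,P,c=grab('wrist');cv2.imwrite('pics/w1.png',f[...,::-1]);np.save('w1.npy',P)
print(np.array(c['tool_from_camera']).round(3))
print('z grid',P[::80,::80,2].round(3)); print(P[::80,::80,:2].round(2).tolist())
E
```

```text
clock: 1.43
ee_pos: [0.45, 0.0496, 0.1616]
ee_rot: [3.141, -0.0, 2.914]
ft_force: [0.7, 0.6, -0.5]
gripper_width: 0.0918
gripper_force: 0.0
pos [0.45   0.0496 0.1616] rot [179.99  -0.   166.96] slide [-0.06   -0.1701 -0.0769] rows>= 3.0 t 1.4333 F [ 0.73  0.58 -0.5 ] w 0.0918 grip 0.0
[[ 0.001  0.956  0.293  0.08 ]
 [ 1.    -0.001 -0.    -0.   ]
 [ 0.     0.293 -0.956 -0.139]
 [ 0.     0.     0.     1.   ]]
z grid [[-0.144 -0.331 -0.913 -0.423 -0.812  0.001 -0.001 -0.001]
 [-0.025 -0.196 -0.497 -0.818  0.001 -0.001 -0.     0.006]
 [-0.001 -0.077 -0.    -0.001 -0.001  0.    -0.001  0.008]
 [ 0.    -0.     0.027  0.024 -0.    -0.    -0.001 -0.   ]
 [ 0.227  0.227  0.185  0.04  -0.001 -0.     0.185  0.229]
 [ 0.245  0.243  0.241  0.243  0.242  0.242  0.242  0.241]]
[[[0.15, -0.25], [0.08, -0.26], [-0.13, -0.32], [0.11, -0.02], [0.02, 0.15], [0.29, 0.15], [0.3, 0.21], [0.32, 0.27]], [[0.26, -0.2], [0.23, -0.23], [0.19, -0.24], [0.16, -0.13], [0.33, 0.08], [0.35, 0.14], [0.36, 0.2], [0.37, 0.26]], [[0.33, -0.21], [0.34, -0.19], [0.36, -0.07], [0.38, -0.0], [0.39, 0.06], [0.41, 0.13], [0.42, 0.2], [0.44, 0.26]], [[0.4, -0.24], [0.41, -0.17], [0.43, -0.08], [0.44, -0.02], [0.46, 0.05], [0.48, 0.12], [0.5, 0.19], [0.51, 0.27]], [[0.4, -0.02], [0.4, 0.0], [0.42, -0.01], [0.51, -0.03], [0.55, 0.03], [0.56, 0.11], [0.45, 0.11], [0.43, 0.11]], [[0.41, -0.01], [0.41, 0.01], [0.42, 0.02], [0.42, 0.04], [0.42, 0.06], [0.43, 0.07], [0.43, 0.09], [0.44, 0.11]]]
```

View pics/w1.png

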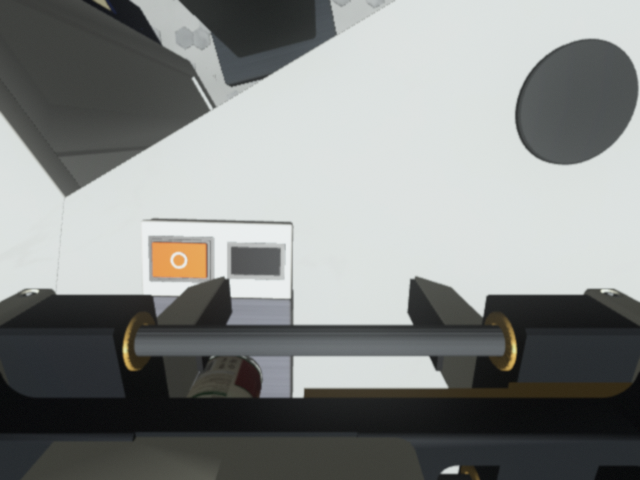

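Wrist view: coaster (577,100), key (178,260), display (257,260), and the tin partly hidden at (228,380). I'll use it to refine the coaster and key positions.

```bash
python3 - <<'E'
from h import *
P=np.load('w1.npy');f=cv2.imread('pics/w1.png');hsv=cv2.cvtColor(f,cv2.COLOR_BGR2HSV)
m=np.zeros((480,640),bool);m[30:175,505:640]=1
m&=(f.max(2)<110)
q=P[m];q=q[(q[:,2]>.003)&(q[:,2]<.012)]
(c,r)=cv2.minEnclosingCircle((q[:,:2]*1000).astype(np.float32));print('coaster',c,r,np.median(q,0))
k=(hsv[...,0]>5)&(hsv[...,0]<22)&(hsv[...,1]>150);k[:,:140]=0;k[:,220:]=0;k[:235]=0;k[290:]=0
q=P[k];rk=cv2.minAreaRect((q[:,:2]*1000).astype(np.float32));print('key',rk,np.nanmean(q,0))
w=np.zeros((480,640),bool);w[215:300,138:298]=1;Z=P[...,2]
w&=(Z>.012)&(Z<.05)
q=P[w];rs=cv2.minAreaRect((q[:,:2]*1000).astype(np.float32));print('panel',rs,cv2.boxPoints(rs))
for n,(r0,r1,c0,c1) in dict(panel_top=(286,294,165,285),panel_bottom=(224,230,165,285),key=(245,278,158,205),white_between=(228,290,216,226)).items():
    print(n,np.nanmean(P[r0:r1,c0:c1].reshape(-1,3),0).round(4))
# plane fit residual: key relative to white panel in scale frame
M=np.zeros((480,640),bool);M[224:293,148:290]=1;M&=(hsv[...,1]<40)&(hsv[...,2]>150)
A=P[M];co=np.linalg.lstsq(np.c_[A[:,:2],np.ones(len(A))],A[:,2],rcond=None)[0];n=np.r_[-co[:2],1];n/=np.linalg.norm(n)
K=P[k];print('n',n,'key proud mm',np.nanmedian((K[:,2]-K[:,:2]@co[:2]-co[2])*n[2])*1e3)
E
python3 go.py '[.5605,-.0597,.161]'
```

```text
coaster (396.3092346191406, 276.4047546386719) 47.94749450683594 [0.39389342 0.27605574 0.00682678]
key ((nan, nan), (0.0, 0.0), 0.0) [ 0.44397883 -0.07072748  0.03282217]
panel ((455.20013427734375, -42.88538360595703), (130.06361389160156, 70.25392150878906), 75.29447174072266) [[ 404.71542   -96.869934]
 [ 472.66806  -114.70398 ]
 [ 505.68484    11.099167]
 [ 437.7322     28.933212]]
panel_top [ 0.4608 -0.0199  0.0804]
panel_bottom [ 0.4271 -0.0285  0.0218]
key [ 0.4456 -0.0697  0.0331]
white_between [ 0.4433 -0.0283  0.0526]
 ** On entry to DLASCL parameter number  4 had an illegal value
 ** On entry to DLASCL parameter number  4 had an illegal value
pos [0.4536 0.0417 0.1621] rot [-179.86    0.23  166.49] slide [-0.2553 -0.1472  0.0035] rows>= 4.0 t 1.4833 F [ 3.7  -7.96  0.63] w 0.0916 grip 0.0Traceback (most recent call last):
  File "<stdin>", line 16, in <module>
    x, resids, rank, s = _umath_linalg.lstsq(a, b, rcond,
                         ~~~~~~~~~~~~~~~~~~~^^^^^^^^^^^^^
                                             signature=signature)
                                             ^^^^^^^^^^^^^^^^^^^^
    raise LinAlgError("SVD did not converge in Linear Least Squares")
numpy.linalg.LinAlgError: SVD did not converge in Linear Least Squares
```

```bash

python3 -m inch '[{"twist":[0,0,0],"slide":[0,0,0],"fingers":1},{"twist":[0,0,0],"slide":[0,0,0],"fingers":1}]' ; python3 go.py '[.5605,-.0597,.161]'
```

```text
clock: 1.65
ee_pos: [0.4495, 0.051, 0.1613]
ee_rot: [-3.141, -0.001, 2.911]
ft_force: [-0.1, 0.8, 0.8]
gripper_width: 0.0921
gripper_force: 0.0
pos [0.4495 0.051  0.1613] rot [-1.7999e+02 -4.0000e-02  1.6681e+02] slide [-0.2667 -0.1648  0.0004] rows>= 4.0 t 1.65 F [-0.08  0.82  0.85] w 0.0921 grip 0.0
```

```bash

python3 -m inch '[{"twist":[0,0,0],"slide":[-0.06,-0.0371,0],"fingers":1},{"twist":[0,0,0],"slide":[-0.06,-0.0371,0],"fingers":1},{"twist":[0,0,0],"slide":[-0.06,-0.0371,0],"fingers":1},{"twist":[0,0,0],"slide":[-0.05,-0.0309,0],"fingers":1},{"twist":[0,0,0],"slide":[-0.025,-0.0154,0],"fingers":1},{"twist":[0,0,0],"slide":[-0.0117,-0.0072,0],"fingers":1},{"twist":[0,0,0],"slide":[0,0,0],"fingers":1},{"twist":[0,0,0],"slide":[0,0,0],"fingers":1}]' ; python3 go.py '[.5605,-.0597,.085]'
python3 - <<'E'
from h import *
for n in('wrist','top','scene'):
    f,P,c=grab(n);np.save(n+'2.npy',P);cv2.imwrite(f'pics/{n}2.png',f[...,::-1])
E
```

```text
clock: 2.32
ee_pos: [0.5601, -0.0569, 0.1611]
ee_rot: [3.141, -0.002, 2.916]
ft_force: [0.3, 0.4, 0.6]
gripper_width: 0.0919
gripper_force: 0.0
pos [ 0.5601 -0.0569  0.1611] rot [ 1.7997e+02 -9.0000e-02  1.6705e+02] slide [-0.0023 -0.0054  0.1522] rows>= 2.0 t 2.3167 F [0.34 0.36 0.61] w 0.0919 grip 0.0
```

View pics/wrist2.png

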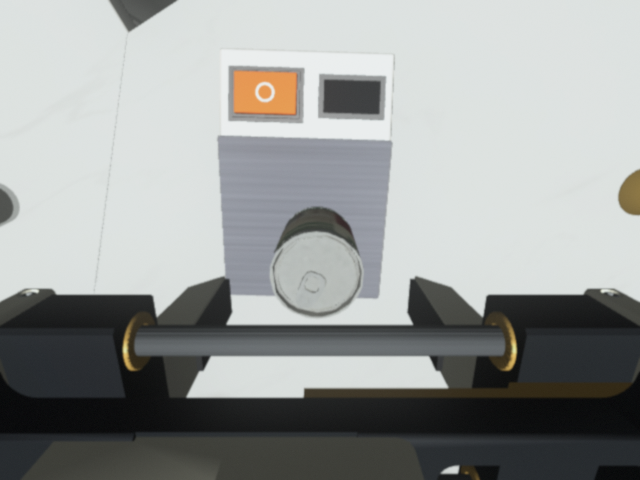

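The tin (315,273) is centred between the fingers, and the pan, key (265,92) and display (352,97) are all in view.

```bash
python3 - <<'E'
from h import *
P=np.load('wrist2.npy');f=cv2.imread('pics/wrist2.png');hsv=cv2.cvtColor(f,cv2.COLOR_BGR2HSV);Z=P[...,2]
m=np.zeros((480,640),bool);m[200:325,255:380]=1
q=P[m&(Z>.108)&(Z<.118)];print('tin',cv2.minEnclosingCircle((q[:,:2]*1000).astype(np.float32)),np.nanmedian(q,0))
M=np.zeros((480,640),bool);M[40:305,210:400]=1
pan=P[M&(Z>.037)&(Z<.045)];pan=pan[np.isfinite(pan).all(1)]
r=cv2.minAreaRect((pan[:,:2]*1000).astype(np.float32));print('pan',r)
a=P[M&(Z>.01)&(Z<.045)];r=cv2.minAreaRect((a[:,:2]*1000).astype(np.float32));print('scale',r)
k=(hsv[...,0]>5)&(hsv[...,0]<22)&(hsv[...,1]>150);k[:,:225]=0;k[:,305:]=0;k[:60]=0;k[125:]=0
k&=np.isfinite(Z)
rk=cv2.minAreaRect((P[k][:,:2]*1000).astype(np.float32));print('key',rk,P[k].mean(0))
W=M.copy();W[134:]=0;W[:53]=0;W[:,:224]=0;W[:,388:]=0;W&=(hsv[...,1]<40)&(hsv[...,2]>190)&np.isfinite(Z)&(Z>.01)
A=P[W];co=np.linalg.lstsq(np.c_[A[:,:2],np.ones(len(A))],A[:,2],rcond=None)[0];n=np.r_[-co[:2],1];n/=np.linalg.norm(n)
K=P[k];d=(K[:,2]-K[:,:2]@co[:2]-co[2])*n[2];print('n',n,'expected',np.array([-.208*np.cos(-.2566),-.208*np.sin(-.2566),.978]),'proud mm',np.median(d)*1e3,W.sum())
E
```

```text
tin ((560.97998046875, -58.94930648803711), 28.68219566345215) [ 0.56066926 -0.05903673  0.10970037]
pan ((533.1611938476562, -63.43782043457031), (130.19297790527344, 152.50985717773438), 75.57784271240234)
scale ((514.2685546875, -58.438392639160156), (130.3542022705078, 191.7384033203125), 75.50743103027344)
key ((444.580078125, -71.37053680419922), (44.21549606323242, 28.228849411010742), 75.85598754882812) [ 0.44458473 -0.07138338  0.03307619]
n [-0.20010407  0.05516365  0.97822049] expected [-0.20118976  0.05278902  0.978     ] proud mm 4.9305431209724935 6338
```

```bash

python3 -m inch '[{"twist":[0,0,0],"slide":[-0.0024,-0.0044,0.03],"fingers":1},{"twist":[0,0,0],"slide":[0,0,0.05],"fingers":1},{"twist":[0,0,0],"slide":[0,0,0.045],"fingers":1},{"twist":[0,0,0],"slide":[0,0,0.02],"fingers":1},{"twist":[0,0,0],"slide":[0,0,0.011],"fingers":1},{"twist":[0,0,0],"slide":[0,0,0],"fingers":1},{"twist":[0,0,0],"slide":[0,0,0],"fingers":-1},{"twist":[0,0,0],"slide":[0,0,0],"fingers":-1}]' 25; 
python3 -m inch '[{"twist":[0,0,0],"slide":[0,0,0],"fingers":-1},{"twist":[0,0,0],"slide":[0,0,0],"fingers":-1},{"twist":[0,0,0],"slide":[0,0,0],"fingers":-1},{"twist":[0,0,0],"slide":[0,0,0],"fingers":-1},{"twist":[0,0,0],"slide":[0,0,0],"fingers":-1}]';python3 go.py '[.45,.05,.16]'
```

```text
clock: 3.13
ee_pos: [0.5623, -0.0612, 0.0847]
ee_rot: [3.141, 0.002, 2.914]
ft_force: [0.1, -0.0, 0.2]
gripper_width: 0.0828
gripper_force: 0.0
clock: 3.55
ee_pos: [0.5619, -0.061, 0.0839]
ee_rot: [3.141, 0.001, 2.914]
ft_force: [-0.3, 1.8, 4.1]
gripper_width: 0.0572
gripper_force: 25.0
pos [ 0.5619 -0.061   0.0839] rot [1.7997e+02 4.0000e-02 1.6695e+02] slide [ 0.2681  0.1658 -0.1522] rows>= 5.0 t 3.55 F [-0.35  1.83  4.13] w 0.0572 grip 25.0
```

```bash

python3 -m inch '[{"twist":[0,0,0],"slide":[0,0,-0.02],"fingers":-1},{"twist":[0,0,0],"slide":[0,0,-0.045],"fingers":-1},{"twist":[0,0,0],"slide":[0,0,-0.05],"fingers":-1},{"twist":[0,0,0],"slide":[0.02,0.0124,-0.03],"fingers":-1},{"twist":[0,0,0],"slide":[0.05,0.0309,-0.007],"fingers":-1},{"twist":[0,0,0],"slide":[0.06,0.0371,0],"fingers":-1},{"twist":[0,0,0],"slide":[0.06,0.0371,0],"fingers":-1},{"twist":[0,0,0],"slide":[0.06,0.0371,0],"fingers":-1}]'
python3 -m inch '[{"twist":[0,0,0],"slide":[0.018,0.0112,0],"fingers":-1},{"twist":[0,0,0],"slide":[0,0,0],"fingers":-1},{"twist":[0,0,0],"slide":[0,0,0],"fingers":-1}]';python3 go.py '[.3963,.2764,.16]'
```

```text
clock: 4.22
ee_pos: [0.4559, 0.0428, 0.1599]
ee_rot: [-3.142, 0.0, 2.913]
ft_force: [0.7, 1.2, -2.0]
gripper_width: 0.057
gripper_force: 25.0
clock: 4.47
ee_pos: [0.4499, 0.0499, 0.16]
ee_rot: [3.141, 0.001, 2.915]
ft_force: [0.2, -0.1, -1.2]
gripper_width: 0.057
gripper_force: 25.0
pos [0.4499 0.0499 0.16  ] rot [1.7999e+02 4.0000e-02 1.6703e+02] slide [0.2062 0.4173 0.    ] rows>= 6.0 t 4.4667 F [ 0.18 -0.15 -1.18] w 0.057 grip 25.0
```

```bash

python3 -m inch '[{"twist":[0,0,0],"slide":[0.0198,0.04,0],"fingers":-1},{"twist":[0,0,0],"slide":[0.0321,0.065,0],"fingers":-1},{"twist":[0,0,0],"slide":[0.0346,0.07,0],"fingers":-1},{"twist":[0,0,0],"slide":[0.0346,0.07,0],"fingers":-1},{"twist":[0,0,0],"slide":[0.0346,0.07,0],"fingers":-1},{"twist":[0,0,0],"slide":[0.0296,0.06,0],"fingers":-1},{"twist":[0,0,0],"slide":[0.0148,0.03,0],"fingers":-1},{"twist":[0,0,0],"slide":[0.0061,0.0123,0],"fingers":-1}]'
python3 -m inch '[{"twist":[0,0,0],"slide":[0,0,0.03],"fingers":-1},{"twist":[0,0,0],"slide":[0,0,0.05],"fingers":-1},{"twist":[0,0,0],"slide":[0,0,0.05],"fingers":-1},{"twist":[0,0,0],"slide":[0,0,0.03],"fingers":-1},{"twist":[0,0,0],"slide":[0,0,0.02],"fingers":-1},{"twist":[0,0,0],"slide":[0,0,0.01],"fingers":-1},{"twist":[0,0,0],"slide":[0,0,0],"fingers":-1},{"twist":[0,0,0],"slide":[0,0,0],"fingers":-1}]';python3 go.py '[.3963,.2764,.0505]'
python3 - <<'E'
from h import *
for n in('wrist','scene'):
    f,P,c=grab(n);np.save(n+'3.npy',P);cv2.imwrite(f'pics/{n}3.png',f[...,::-1])
E
```

```text
clock: 5.13
ee_pos: [0.3971, 0.2792, 0.1597]
ee_rot: [3.14, 0.001, 2.916]
ft_force: [0.6, -0.3, -1.5]
gripper_width: 0.0571
gripper_force: 25.0
clock: 5.8
ee_pos: [0.3974, 0.2761, 0.065]
ee_rot: [3.141, 0.001, 2.913]
ft_force: [0.1, 0.6, -2.2]
gripper_width: 0.0566
gripper_force: 25.0
pos [0.3974 0.2761 0.065 ] rot [1.7998e+02 3.0000e-02 1.6689e+02] slide [0.0023 0.0002 0.029 ] rows>= 1.0 t 5.8 F [ 0.11  0.63 -2.23] w 0.0566 grip 25.0
```

View pics/wrist3.png

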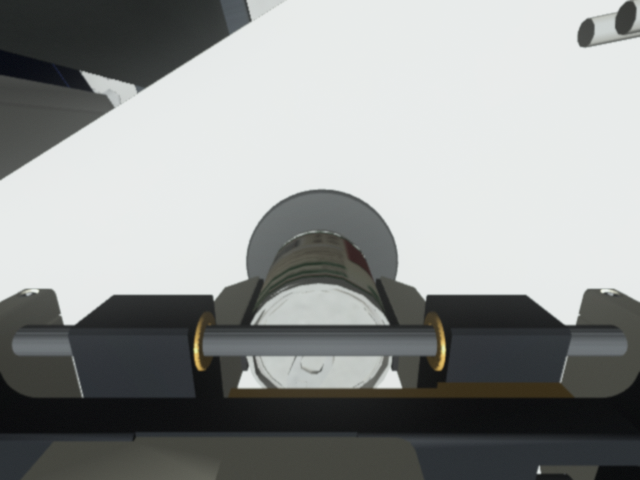

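The tin, held at (320,340), sits over the coaster (322,~255), laterally aligned. I'll check the fore-aft alignment numerically.

```bash
python3 - <<'E'
from h import *
from scipy.optimize import least_squares
P=np.load('wrist3.npy');f=cv2.imread('pics/wrist3.png');Z=P[...,2]
m=np.zeros((480,640),bool);m[185:290,240:405]=1;c=P[m&(Z>.0045)&(Z<.009)&(f.max(2)<175)]
h=cv2.convexHull((c[:,:2]*1000).astype(np.float32))[:,0]
# keep arc points (exclude chord cut): robust fit, radius 48
r=least_squares(lambda p:np.hypot(h[:,0]-p[0],h[:,1]-p[1])-48,[396,276],loss='soft_l1',f_scale=.5);print('coaster',r.x,len(h),np.abs(r.fun).max())
m[:]=0;m[280:400,235:400]=1
t=P[m&(Z>.085)&(Z<.099)];print('tin top z',np.nanmedian(t[:,2]))
h=cv2.convexHull((t[:,:2]*1000).astype(np.float32))[:,0];r=least_squares(lambda p:np.hypot(h[:,0]-p[0],h[:,1]-p[1])-28.5,[396,276],loss='soft_l1',f_scale=.5);print('tin',r.x,np.abs(r.fun).max())
E
python3 go.py '[.3963,.2764,.0505]'
```

```text
coaster [396.74860608 277.36181973] 54 12.030845701634242
tin top z 0.09083674196499592
tin [395.68039402 276.11512419] 6.144634076900758
pos [0.3973 0.2766 0.0654] rot [1.7993e+02 6.0000e-02 1.6692e+02] slide [ 0.0019 -0.0008  0.0298] rows>= 1.0 t 5.9 F [ 0.52 -0.07 -1.68] w 0.0567 grip 25.0
```

```bash

python3 -m inch '[{"twist":[0,0,0],"slide":[0,0.001,0.012],"fingers":-1},{"twist":[0,0,0],"slide":[0,0,0.01],"fingers":-1},{"twist":[0,0,0],"slide":[0,0,0.005],"fingers":-1},{"twist":[0,0,0],"slide":[0,0,0.002],"fingers":-1},{"twist":[0,0,0],"slide":[0,0,0],"fingers":-1},{"twist":[0,0,0],"slide":[0,0,0],"fingers":-1}]';python3 go.py '[.3963,.2764,.0500]'
```

```text
clock: 6.4
ee_pos: [0.3966, 0.2768, 0.0499]
ee_rot: [-3.142, -0.0, 2.914]
ft_force: [-0.2, 0.2, -1.6]
gripper_width: 0.0569
gripper_force: 25.0
pos [0.3966 0.2768 0.0499] rot [-1.7999e+02 -1.0000e-02  1.6694e+02] slide [ 0.0003 -0.0009 -0.0001] rows>= 1.0 t 6.4 F [-0.19  0.2  -1.64] w 0.0569 grip 25.0
```

```bash
for i in 1; do :; done
python3 -m inch '[{"twist":[0,0,0],"slide":[0,0,0.001],"fingers":-1},{"twist":[0,0,0],"slide":[0,0,0],"fingers":-1}]' | grep -E 'pos|ft'
python3 -m inch '[{"twist":[0,0,0],"slide":[0,0,0.001],"fingers":-1},{"twist":[0,0,0],"slide":[0,0,0],"fingers":-1}]'| grep -E 'pos|ft'
python3 -m inch '[{"twist":[0,0,0],"slide":[0,0,0.001],"fingers":-1},{"twist":[0,0,0],"slide":[0,0,0],"fingers":-1}]'| grep -E 'pos|ft'
```

```text
ee_pos: [0.3966, 0.2768, 0.0499]
ft_force: [-2.4, -1.6, 6.6]
ee_pos: [0.3966, 0.2768, 0.0499]
ft_force: [-4.9, -3.0, 15.6]
ee_pos: [0.3966, 0.2768, 0.0498]
ft_force: [-5.8, -3.5, 23.9]
```

```bash

python3 -m inch '[{"twist":[0,0,0],"slide":[0,0,-0.0025],"fingers":-1},{"twist":[0,0,0],"slide":[0,0,0],"fingers":-1},{"twist":[0,0,0],"slide":[0,0,0],"fingers":0.5},{"twist":[0,0,0],"slide":[0,0,0],"fingers":0.6},{"twist":[0,0,0],"slide":[0,0,0],"fingers":0.8},{"twist":[0,0,0],"slide":[0,0,0],"fingers":1},{"twist":[0,0,0],"slide":[0,0,0],"fingers":1},{"twist":[0,0,0],"slide":[0,0,-0.02],"fingers":1}]'
python3 -m inch '[{"twist":[0,0,0],"slide":[0,0,-0.04],"fingers":1},{"twist":[0,0,0],"slide":[0,0,-0.05],"fingers":1},{"twist":[0,0,0],"slide":[0,0,-0.05],"fingers":1},{"twist":[0,0,0],"slide":[0,0,-0.04],"fingers":1},{"twist":[0,0,0],"slide":[0,0,-0.02],"fingers":1},{"twist":[0,0,0],"slide":[-0.03,-0.02,0],"fingers":1},{"twist":[0,0,0],"slide":[-0.05,-0.03,0],"fingers":1},{"twist":[0,0,0],"slide":[0,0,0],"fingers":1}]'
python3 - <<'E'
from h import *
from scipy.optimize import least_squares
f,P,c=grab('wrist');cv2.imwrite('pics/wrist4.png',f[...,::-1]);np.save('wrist4.npy',P);Z=P[...,2]
near=np.hypot(P[...,0]-.3965,P[...,1]-.2766)<.06
def fit(q,R):
    h=cv2.convexHull((q[:,:2]*1000).astype(np.float32))[:,0];r=least_squares(lambda p:np.hypot(h[:,0]-p[0],h[:,1]-p[1])-R,[396,276],loss='soft_l1',f_scale=.5);return r.x,np.median(np.abs(r.fun))
print('coaster',fit(P[near&(Z>.0045)&(Z<.009)&(f.max(2)<175)],48),'tin',fit(P[near&(Z>.07)&(Z<.085)],28.5),np.nanmedian(Z[near&(Z>.07)]))
E
python3 go.py '[.43,.06,.16]'
```

```text
clock: 7.57
ee_pos: [0.3958, 0.2762, 0.0588]
ee_rot: [-3.139, -0.001, 2.914]
ft_force: [0.2, 0.3, -0.8]
gripper_width: 0.0899
gripper_force: 0.0
clock: 8.23
ee_pos: [0.4332, 0.2397, 0.1604]
ee_rot: [-3.141, 0.003, 2.909]
ft_force: [0.3, -1.7, 0.3]
gripper_width: 0.0918
gripper_force: 0.0
coaster (array([396.62177932, 277.59273463]), np.float64(0.21515000653486283)) tin (array([395.29100148, 276.97508793]), np.float64(0.16795307546171756)) 0.23972496044530972
pos [0.4316 0.2412 0.16  ] rot [-1.7997e+02  7.0000e-02  1.6670e+02] slide [-8.020e-02 -3.534e-01  2.000e-04] rows>= 5.0 t 8.2833 F [-0.53  0.9   0.14] w 0.0916 grip 0.0
```

View pics/wrist4.png

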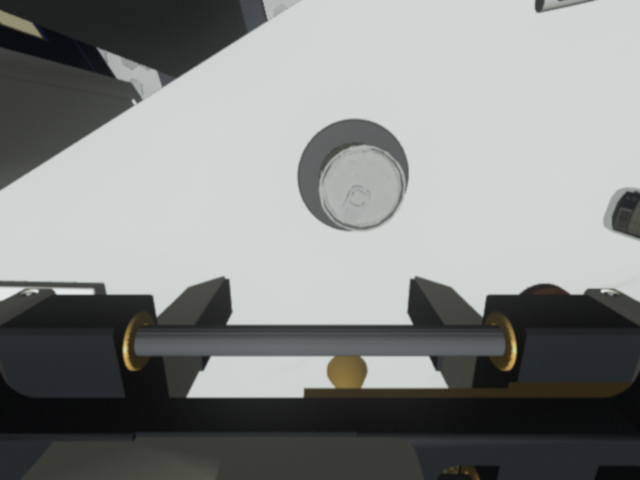

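The tin stands upright in the middle of the coaster, off by about 1.4 mm. Next is the key: cross over with the fingers closing, then tilt 12°.

```bash

python3 -m inch '[{"twist":[0,0,0],"slide":[-0.0099,-0.04,0],"fingers":-1},{"twist":[0,0,0],"slide":[-0.0185,-0.075,0],"fingers":-1},{"twist":[0,0,0],"slide":[-0.0185,-0.075,0],"fingers":-1},{"twist":[0,0,0],"slide":[-0.0185,-0.075,0],"fingers":-1},{"twist":[0,0,0],"slide":[-0.0185,-0.075,0],"fingers":-1},{"twist":[0,0,0],"slide":[-0.0185,-0.075,0],"fingers":-1},{"twist":[0,0,0],"slide":[-0.0185,-0.075,0],"fingers":-1},{"twist":[0,0,0],"slide":[-0.0148,-0.06,0],"fingers":-1}]' 10 | grep pos
python3 -m inch '[{"twist":[0,0,0],"slide":[-0.0091,-0.037,0],"fingers":-1},{"twist":[0,0,0],"slide":[-0.0037,-0.015,0],"fingers":-1},{"twist":[0,-0.0333,0],"slide":[0,0,0],"fingers":-1},{"twist":[0,-0.0334,0],"slide":[0,0,0],"fingers":-1},{"twist":[0,0,0],"slide":[0,0,0],"fingers":-1},{"twist":[0,0,0],"slide":[0,0,0],"fingers":-1},{"twist":[0,0,0],"slide":[0,0,0],"fingers":-1}]'
python3 go.py '[.4378,-.0696,.0664]'
python3 - <<'E'
from h import *
f,P,c=grab('wrist');cv2.imwrite('pics/wrist5.png',f[...,::-1]);np.save('wrist5.npy',P)
hsv=cv2.cvtColor(f[...,::-1].copy(),cv2.COLOR_BGR2HSV)
k=(hsv[...,0]>5)&(hsv[...,0]<22)&(hsv[...,1]>150)&(np.hypot(P[...,0]-.4446,P[...,1]+.0714)<.035)&(P[...,2]<.05)&(P[...,2]>.02)
print(k.sum(),cv2.minAreaRect((P[k][:,:2]*1000).astype(np.float32)),P[k].mean(0))
print('zaxis',Rm(status.observe()['ee_rot'])[:,2])
E
```

```text
ee_pos: [0.4331, -0.042, 0.1598]
clock: 9.53
ee_pos: [0.4351, -0.0655, 0.1603]
ee_rot: [3.141, 0.208, 2.915]
ft_force: [0.1, 0.2, 0.5]
gripper_width: 0.0008
gripper_force: 0.0
pos [ 0.4351 -0.0655  0.1603] rot [179.97  11.93 167.04] slide [ 0.0318 -0.0067  0.1851] rows>= 3.0 t 9.5333 F [0.06 0.2  0.52] w 0.0008 grip 0.0
308 ((445.72930908203125, -63.32675552368164), (26.971025466918945, 27.187427520751953), 74.71232604980469) [ 0.45300802 -0.05978727  0.03399111]
zaxis [ 0.20215489 -0.04634658 -0.9782563 ]
```

View pics/wrist5.png

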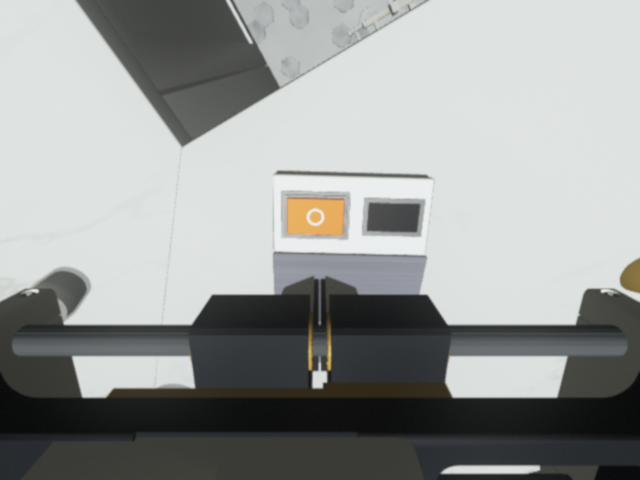

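The closed fingertips (320,285) sit just beyond the key (315,216). The colour mask caught too few pixels, so I'll check the key by pixel.

```bash
python3 - <<'E'
from h import *
P=np.load('wrist5.npy');f=cv2.imread('pics/wrist5.png');hsv=cv2.cvtColor(f,cv2.COLOR_BGR2HSV)
print(P[205:228:6,290:345:12].round(4).tolist())
k=(hsv[...,0]>5)&(hsv[...,0]<22)&(hsv[...,1]>150);k[:190]=0;k[242:]=0;k[:,:280]=0;k[:,352:]=0
print(k.sum(),np.nanmean(P[k],0),np.nanmedian(P[k],0))
E
python3 go.py '[.4378,-.0696,.0664]'
```

```text
[[[0.4307, -0.0888, 0.0306], [0.4326, -0.0794, 0.0311], [0.4348, -0.07, 0.0309], [0.4374, -0.0608, 0.03], [0.4388, -0.0513, 0.0317]], [[0.4356, -0.0901, 0.031], [0.4375, -0.0806, 0.0315], [0.4397, -0.0712, 0.0315], [0.4415, -0.0617, 0.0323], [0.4441, -0.0524, 0.0312]], [[0.4395, -0.091, 0.0338], [0.442, -0.0817, 0.033], [0.4444, -0.0723, 0.0325], [0.4464, -0.0628, 0.0328], [0.4485, -0.0533, 0.033]], [[0.4448, -0.0924, 0.0336], [0.4472, -0.083, 0.0331], [0.4483, -0.0732, 0.0354], [0.4511, -0.0638, 0.034], [0.4535, -0.0544, 0.0336]]]
308 [ 0.45300802 -0.05978727  0.03399111] [ 0.4543209  -0.05867932  0.0342274 ]
pos [ 0.4356 -0.0659  0.1603] rot [179.98  11.97 167.01] slide [ 0.0332 -0.0064  0.185 ] rows>= 3.0 t 9.5833 F [-0.32 -0.86 -0.34] w 0.0008 grip 0.0
```

```bash

python3 -m inch '[{"twist":[0,0,0],"slide":[0.033,-0.007,0.02],"fingers":-1},{"twist":[0,0,0],"slide":[0,0,0.05],"fingers":-1},{"twist":[0,0,0],"slide":[0,0,0.05],"fingers":-1},{"twist":[0,0,0],"slide":[0,0,0.04],"fingers":-1},{"twist":[0,0,0],"slide":[0,0,0.02],"fingers":-1},{"twist":[0,0,0],"slide":[0,0,0.01],"fingers":-1},{"twist":[0,0,0],"slide":[0,0,0],"fingers":-1},{"twist":[0,0,0],"slide":[0,0,0],"fingers":-1}]' 20
python3 go.py '[.4408,-.0704,.0517]'
```

```text
clock: 10.25
ee_pos: [0.4376, -0.0709, 0.0635]
ee_rot: [-3.142, 0.209, 2.913]
ft_force: [-0.8, 0.9, -0.6]
gripper_width: 0.0006
gripper_force: 0.0
pos [ 0.4376 -0.0709  0.0635] rot [-180.     11.97  166.93] slide [-0.0009  0.0024  0.0243] rows>= 1.0 t 10.25 F [-0.75  0.87 -0.64] w 0.0006 grip 0.0
```

```bash

python3 -m inch '[{"twist":[0,0,0],"slide":[0,0.002,0.008],"fingers":-1},{"twist":[0,0,0],"slide":[0,0,0.005],"fingers":-1},{"twist":[0,0,0],"slide":[0,0,0.003],"fingers":-1},{"twist":[0,0,0],"slide":[0,0,0],"fingers":-1},{"twist":[0,0,0],"slide":[0,0,0],"fingers":-1}]' | grep -E 'pos|ft'
python3 -m inch '[{"twist":[0,0,0],"slide":[0,0,0.002],"fingers":-1},{"twist":[0,0,0],"slide":[0,0,0],"fingers":-1}]' | grep -E 'pos|ft'
python3 -m inch '[{"twist":[0,0,0],"slide":[0,0,0.002],"fingers":-1},{"twist":[0,0,0],"slide":[0,0,0],"fingers":-1}]' | grep -E 'pos|ft'
```

```text
ee_pos: [0.4389, -0.0701, 0.0557]
ft_force: [-0.1, -0.0, -0.8]
ee_pos: [0.4391, -0.0702, 0.0547]
ft_force: [-0.1, -0.3, -0.4]
ee_pos: [0.4393, -0.0703, 0.0536]
ft_force: [0.8, 0.6, -0.0]
```

```bash

python3 -m inch '[{"twist":[0,0,0],"slide":[0,0,0.002],"fingers":-1},{"twist":[0,0,0],"slide":[0,0,0],"fingers":-1}]' | grep -E 'pos|ft'
python3 -m inch '[{"twist":[0,0,0],"slide":[0,0,0.001],"fingers":-1},{"twist":[0,0,0],"slide":[0,0,0],"fingers":-1}]' | grep -E 'pos|ft'
python3 -m inch '[{"twist":[0,0,0],"slide":[0,0,0.001],"fingers":-1},{"twist":[0,0,0],"slide":[0,0,0],"fingers":-1}]' | grep -E 'pos|ft'
```

```text
ee_pos: [0.4395, -0.0703, 0.0525]
ft_force: [0.4, -0.1, 0.5]
ee_pos: [0.4395, -0.0704, 0.0521]
ft_force: [-0.2, 0.3, 0.2]
ee_pos: [0.4397, -0.0704, 0.0516]
ft_force: [-0.2, -0.0, -0.0]
```

```bash

python3 -m inch '[{"twist":[0,0,0],"slide":[0,0,0.001],"fingers":-1},{"twist":[0,0,0],"slide":[0,0,0],"fingers":-1}]' | grep -E 'pos|ft'
python3 -m inch '[{"twist":[0,0,0],"slide":[0,0,0.001],"fingers":-1},{"twist":[0,0,0],"slide":[0,0,0],"fingers":-1}]' | grep -E 'pos|ft'
python3 -m inch '[{"twist":[0,0,0],"slide":[0,0,0.001],"fingers":-1},{"twist":[0,0,0],"slide":[0,0,0],"fingers":-1}]' | grep -E 'pos|ft'
```

```text
ee_pos: [0.4398, -0.0704, 0.0512]
ft_force: [-0.4, 0.7, 1.7]
ee_pos: [0.4399, -0.0704, 0.0507]
ft_force: [-1.7, 1.1, 4.3]
ee_pos: [0.4399, -0.0704, 0.0503]
ft_force: [-2.6, 0.5, 7.2]
```

```bash

python3 -m inch '[{"twist":[0,0,0],"slide":[0,0,0.001],"fingers":-1},{"twist":[0,0,0],"slide":[0,0,0],"fingers":-1}]' | grep -E 'pos|ft'
python3 -m inch '[{"twist":[0,0,0],"slide":[0,0,0],"fingers":-1},{"twist":[0,0,0],"slide":[0,0,0],"fingers":-1},{"twist":[0,0,0],"slide":[0,0,0],"fingers":-1},{"twist":[0,0,0],"slide":[0,0,0],"fingers":-1}]' | grep -E 'pos|ft'
python3 -m inch '[{"twist":[0,0,0],"slide":[0,0,0],"fingers":-1},{"twist":[0,0,0],"slide":[0,0,0],"fingers":-1},{"twist":[0,0,0],"slide":[0,0,0],"fingers":-1},{"twist":[0,0,0],"slide":[0,0,0],"fingers":-1},{"twist":[0,0,0],"slide":[0,0,0],"fingers":-1},{"twist":[0,0,0],"slide":[0,0,0],"fingers":-1}]' | grep -E 'pos|ft'
```

```text
ee_pos: [0.4401, -0.0704, 0.0499]
ft_force: [-2.1, 0.9, 9.3]
ee_pos: [0.44, -0.0705, 0.05]
ft_force: [-3.5, -0.2, 8.9]
ee_pos: [0.44, -0.0705, 0.0499]
ft_force: [-2.4, -0.4, 9.3]
```

```bash

python3 -m inch '[{"twist":[0,0,0],"slide":[0,0,-0.02],"fingers":-1},{"twist":[0,0,0],"slide":[0,0,-0.06],"fingers":-1},{"twist":[0,0,0],"slide":[0,0,-0.07],"fingers":-1},{"twist":[0,0,0],"slide":[0,0,-0.06],"fingers":-1},{"twist":[0,0,0],"slide":[0,0,-0.02],"fingers":-1},{"twist":[0,0.0333,0],"slide":[0,0,0],"fingers":1},{"twist":[0,0.0334,0],"slide":[0,0,0],"fingers":1},{"twist":[0,0,0],"slide":[0,0,0],"fingers":1}]' 
python3 -m inch '[{"twist":[0,0,0],"slide":[0,0,0],"fingers":1},{"twist":[0,0,0],"slide":[0,0,0],"fingers":1}]' | grep ft
python3 go.py '[.475,-.329,.161]'
```

```text
clock: 13.67
ee_pos: [0.4197, -0.065, 0.1631]
ee_rot: [3.141, -0.002, 2.914]
ft_force: [1.4, -1.1, 0.7]
gripper_width: 0.0158
gripper_force: 0.0
ft_force: [-0.7, -0.4, -0.5]
pos [ 0.416  -0.0654  0.1615] rot [-1.7994e+02  5.0000e-02  1.6690e+02] slide [-0.2344 -0.4867  0.0017] rows>= 7.0 t 13.8333 F [-0.73 -0.44 -0.54] w 0.0294 grip 0.0
```

```bash

python3 -m inch '[{"twist":[0,0,0],"slide":[-0.0169,-0.035,0],"fingers":1},{"twist":[0,0,0],"slide":[-0.0337,-0.07,0],"fingers":1},{"twist":[0,0,0],"slide":[-0.0337,-0.07,0],"fingers":1},{"twist":[0,0,0],"slide":[-0.0337,-0.07,0],"fingers":1},{"twist":[0,0,0],"slide":[-0.0337,-0.07,0],"fingers":1},{"twist":[0,0,0],"slide":[-0.0337,-0.07,0],"fingers":1},{"twist":[0,0,0],"slide":[-0.0289,-0.06,0],"fingers":1},{"twist":[0,0,0],"slide":[-0.0144,-0.03,0],"fingers":1}]' 12 | grep pos
python3 -m inch '[{"twist":[0,0,0],"slide":[-0.0056,-0.0117,0],"fingers":1},{"twist":[0,0,0],"slide":[0,0,0],"fingers":1},{"twist":[0,0,0],"slide":[0,0,0],"fingers":1}]' | grep ft
python3 - <<'E'
from h import *
f,P,c=grab('wrist');cv2.imwrite('pics/wrist6.png',f[...,::-1]);np.save('wrist6.npy',P)
f,P,c=grab('top');np.save('top6.npy',P);cv2.imwrite('pics/top6.png',f[...,::-1])
E
python3 go.py '[.475,-.329,.161]'
```

```text
ee_pos: [0.4733, -0.3267, 0.1621]
ft_force: [-0.1, 0.9, -0.8]
pos [ 0.4757 -0.3265  0.162 ] rot [ 1.7994e+02 -3.0000e-02  1.6704e+02] slide [ 0.0002 -0.0053  0.002 ] rows>= 1.0 t 14.85 F [-0.13  1.38 -0.46] w 0.0917 grip 0.0
```

View pics/wrist6.png

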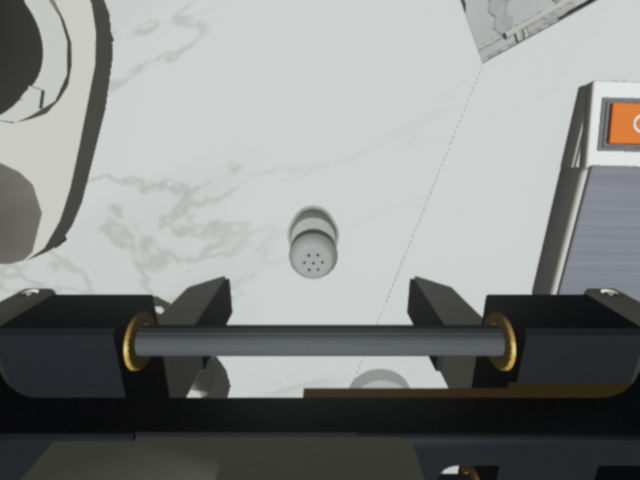

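The shaker cap is at (313,256), between the fingers and with space around it. I'll fit its axis from the depth data.

```bash
python3 - <<'E'
from h import *
P=np.load('wrist6.npy');Z=P[...,2]
m=np.zeros((480,640),bool);m[195:285,280:350]=1
for a,b in((.015,.04),(.04,.06),(.06,.07),(.07,.08),(.08,.1)):
    q=P[m&(Z>a)&(Z<b)]
    if len(q)>3:
        lo,hi=q.min(0),q.max(0);print(a,b,len(q),'mid',((lo+hi)/2).round(4),'ext',(hi-lo).round(4),'med',np.median(q,0).round(4), cv2.minEnclosingCircle((q[:,:2]*1000).astype(np.float32)))
E
```

```text
0.015 0.04 380 mid [ 0.4672 -0.3324  0.0276] ext [0.0296 0.0427 0.0248] med [ 0.4561 -0.3277  0.0338] ((473.03546142578125, -332.5774841308594), 21.49002456665039)
0.04 0.06 610 mid [ 0.4687 -0.3325  0.05  ] ext [0.0292 0.0398 0.0199] med [ 0.4599 -0.3282  0.0499] ((473.81719970703125, -332.35272216796875), 20.22463035583496)
0.06 0.07 153 mid [ 0.4658 -0.3315  0.065 ] ext [0.0155 0.0321 0.01  ] med [ 0.4604 -0.3292  0.063 ] ((470.27496337890625, -331.49664306640625), 16.161197662353516)
0.07 0.08 356 mid [ 0.4758 -0.3318  0.075 ] ext [0.0347 0.0338 0.01  ] med [ 0.4635 -0.3275  0.0778] ((475.6642150878906, -331.6385803222656), 17.48605728149414)
0.08 0.1 1490 mid [ 0.4751 -0.3319  0.0849] ext [0.0316 0.0307 0.0099] med [ 0.4728 -0.3313  0.0864] ((474.9503173828125, -332.0882873535156), 15.987959861755371)
```

```bash

python3 -m inch '[{"twist":[0,0,0],"slide":[-0.001,-0.0075,0],"fingers":1},{"twist":[0,0,0],"slide":[0,0,0.03],"fingers":1},{"twist":[0,0,0],"slide":[0,0,0.05],"fingers":1},{"twist":[0,0,0],"slide":[0,0,0.055],"fingers":1},{"twist":[0,0,0],"slide":[0,0,0.05],"fingers":1},{"twist":[0,0,0],"slide":[0,0,0.025],"fingers":1},{"twist":[0,0,0],"slide":[0,0,0.012],"fingers":1},{"twist":[0,0,0],"slide":[0,0,0],"fingers":1}]' 12 
python3 -m inch '[{"twist":[0,0,0],"slide":[0,0,0],"fingers":1}]' |grep ft
python3 go.py '[.4748,-.332,.050]'
```

```text
clock: 15.52
ee_pos: [0.4752, -0.3318, 0.0505]
ee_rot: [3.141, -0.002, 2.914]
ft_force: [-0.6, -1.0, 0.4]
gripper_width: 0.0918
gripper_force: 0.0
ft_force: [0.1, -0.5, -0.1]
pos [ 0.476  -0.3326  0.052 ] rot [-1.7998e+02  5.0000e-02  1.6695e+02] slide [0.0026 0.0006 0.0041] rows>= 1.0 t 15.6 F [ 0.07 -0.51 -0.06] w 0.0916 grip 0.0
```

```bash

python3 -m inch '[{"twist":[0,0,0],"slide":[0.002,0,0.001],"fingers":-1},{"twist":[0,0,0],"slide":[0,0,0],"fingers":-1},{"twist":[0,0,0],"slide":[0,0,0],"fingers":-1},{"twist":[0,0,0],"slide":[0,0,0],"fingers":-1},{"twist":[0,0,0],"slide":[0,0,0],"fingers":-1},{"twist":[0,0,0],"slide":[0,0,0],"fingers":-1},{"twist":[0,0,0],"slide":[0,0,0],"fingers":-1},{"twist":[0,0,0],"slide":[0,0,0],"fingers":-1}]' 18
python3 -m inch '[{"twist":[0,0,0],"slide":[0,0,0],"fingers":-1},{"twist":[0,0,0],"slide":[0,0,0],"fingers":-1}]' 
python3 go.py '[.4748,-.332,.16]'
```

```text
clock: 16.27
ee_pos: [0.4746, -0.3322, 0.0507]
ee_rot: [3.142, 0.0, 2.914]
ft_force: [-0.4, 0.7, 1.0]
gripper_width: 0.0433
gripper_force: 0.0
clock: 16.43
ee_pos: [0.4745, -0.3322, 0.0507]
ee_rot: [3.142, -0.0, 2.914]
ft_force: [0.1, -0.8, 0.9]
gripper_width: 0.0401
gripper_force: 17.9
pos [ 0.4745 -0.3322  0.0507] rot [180.    -0.   166.94] slide [-0.0005  0.0005 -0.2186] rows>= 3.0 t 16.4333 F [ 0.06 -0.82  0.87] w 0.0401 grip 17.9
```

```bash

python3 -m inch '[{"twist":[0,0,0],"slide":[0,0,-0.015],"fingers":-1},{"twist":[0,0,0],"slide":[0,0,-0.04],"fingers":-1},{"twist":[0,0,0],"slide":[0,0,-0.05],"fingers":-1},{"twist":[0,0,0],"slide":[0,0,-0.05],"fingers":-1},{"twist":[0,0,0],"slide":[0,0,-0.04],"fingers":-1},{"twist":[0,0,0],"slide":[0,0,-0.02],"fingers":-1},{"twist":[0,0,0],"slide":[0.015,0.04,0],"fingers":-1},{"twist":[0,0,0],"slide":[0.023,0.06,0],"fingers":-1}]' | grep -E 'pos|ft|grip'
python3 -m inch '[{"twist":[0,0,0],"slide":[0.026,0.068,0],"fingers":-1},{"twist":[0,0,0],"slide":[0.026,0.068,0],"fingers":-1},{"twist":[0,0,0],"slide":[0.023,0.06,0],"fingers":-1},{"twist":[0,0,0],"slide":[0.012,0.032,0],"fingers":-1},{"twist":[0,0,0],"slide":[0.005,0.015,0],"fingers":-1},{"twist":[0,0,0],"slide":[0,0,0],"fingers":-1},{"twist":[0,0,0],"slide":[0,0,0],"fingers":-1}]'
python3 go.py '[.5433,-.0659,.16]'
```

```text
ee_pos: [0.4674, -0.2818, 0.1592]
ft_force: [1.4, 1.7, -1.2]
gripper_width: 0.0405
gripper_force: 17.8
clock: 17.68
ee_pos: [0.4502, -0.1512, 0.1583]
ee_rot: [-3.141, 0.001, 2.914]
ft_force: [0.1, -1.3, -0.9]
gripper_width: 0.0406
gripper_force: 17.8
pos [ 0.4502 -0.1512  0.1583] rot [-1.7997e+02  3.0000e-02  1.6695e+02] slide [-0.1428  0.2082 -0.0034] rows>= 4.0 t 17.6833 F [ 0.14 -1.35 -0.9 ] w 0.0406 grip 17.8
```

```bash

python3 -m inch '[{"twist":[0,0,0],"slide":[-0.0143,0.0208,0],"fingers":-1},{"twist":[0,0,0],"slide":[-0.0286,0.0416,0],"fingers":-1},{"twist":[0,0,0],"slide":[-0.0357,0.052,0],"fingers":-1},{"twist":[0,0,0],"slide":[-0.0314,0.0458,0],"fingers":-1},{"twist":[0,0,0],"slide":[-0.0186,0.0271,0],"fingers":-1},{"twist":[0,0,0],"slide":[-0.01,0.0146,0],"fingers":-1},{"twist":[0,0,0],"slide":[-0.0042,0.0063,0],"fingers":-1},{"twist":[0,0,0],"slide":[0,0,0],"fingers":-1}]' | grep -E 'pos|ft|grip'
python3 -m inch '[{"twist":[0,0,0],"slide":[0,0,0.02],"fingers":-1},{"twist":[0,0,0],"slide":[0,0,0.04],"fingers":-1},{"twist":[0,0,0],"slide":[0,0,0.03],"fingers":-1},{"twist":[0,0,0],"slide":[0,0,0.015],"fingers":-1},{"twist":[0,0,0],"slide":[0,0,0.01],"fingers":-1},{"twist":[0,0,0],"slide":[0,0,0],"fingers":-1},{"twist":[0,0,0],"slide":[0,0,0],"fingers":-1},{"twist":[0,0,0],"slide":[0,0,0],"fingers":-1}]'
python3 - <<'E'
from h import *
f,P,c=grab('wrist');cv2.imwrite('pics/wrist7.png',f[...,::-1]);np.save('wrist7.npy',P);Z=P[...,2]
g=np.hypot(P[...,0]-.51,P[...,1]+.06)<.14
hand=np.zeros((480,640),bool);hand[:290]=1
q=P[hand&g&(Z>.01)&(Z<.045)];print('visible scale',cv2.minAreaRect((q[:,:2]*1000).astype(np.float32)))
E
python3 go.py '[.5433,-.0659,.0925]'
```

```text
ee_pos: [0.543, -0.0658, 0.1579]
ft_force: [0.8, -1.1, -1.2]
gripper_width: 0.0406
gripper_force: 17.8
clock: 19.02
ee_pos: [0.5435, -0.0654, 0.1014]
ee_rot: [3.141, 0.001, 2.913]
ft_force: [0.1, 0.5, -1.1]
gripper_width: 0.0406
gripper_force: 17.8
visible scale ((491.10064697265625, -52.557861328125), (130.54196166992188, 144.10699462890625), 75.61446380615234)
pos [ 0.5435 -0.0653  0.1015] rot [1.7998e+02 7.0000e-02 1.6693e+02] slide [ 0.0002 -0.0012  0.0179] rows>= 1.0 t 19.0667 F [-0.04 -0.48 -0.98] w 0.04 grip 17.8
```

View pics/wrist7.png

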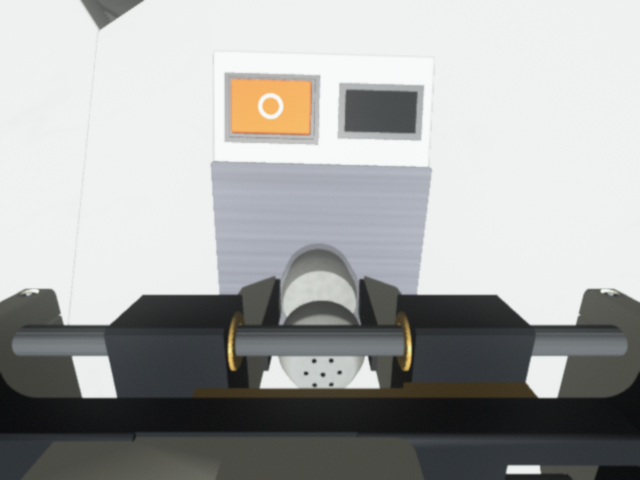

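The shaker (320,330) is held upright over the middle of the pan. I'll lower it and feel for contact.

```bash

python3 -m inch '[{"twist":[0,0,0],"slide":[0.001,-0.001,0.008],"fingers":-1},{"twist":[0,0,0],"slide":[0,0,0.006],"fingers":-1},{"twist":[0,0,0],"slide":[0,0,0.003],"fingers":-1},{"twist":[0,0,0],"slide":[0,0,0],"fingers":-1},{"twist":[0,0,0],"slide":[0,0,0],"fingers":-1}]' | grep -E 'pos|ft|grip'
python3 -m inch '[{"twist":[0,0,0],"slide":[0,0,0.001],"fingers":-1},{"twist":[0,0,0],"slide":[0,0,0],"fingers":-1}]'| grep -E 'pos|ft'
python3 -m inch '[{"twist":[0,0,0],"slide":[0,0,0.001],"fingers":-1},{"twist":[0,0,0],"slide":[0,0,0],"fingers":-1}]'| grep -E 'pos|ft'
```

```text
ee_pos: [0.5424, -0.0654, 0.0921]
ft_force: [-0.2, -0.8, -1.1]
gripper_width: 0.0404
gripper_force: 17.8
ee_pos: [0.5425, -0.0655, 0.0917]
ft_force: [-0.1, 1.0, -1.3]
ee_pos: [0.5427, -0.0656, 0.0916]
ft_force: [-0.7, 0.6, 3.4]
```

Contact at 3 N. Release slowly and retreat.

```bash

python3 -m inch '[{"twist":[0,0,0],"slide":[0,0,-0.0005],"fingers":0},{"twist":[0,0,0],"slide":[0,0,0],"fingers":0.3},{"twist":[0,0,0],"slide":[0,0,0],"fingers":0.8},{"twist":[0,0,0],"slide":[0,0,0],"fingers":1},{"twist":[0,0,0],"slide":[0,0,0],"fingers":1},{"twist":[0,0,0],"slide":[0,0,0],"fingers":1},{"twist":[0,0,0],"slide":[0,0,0],"fingers":1},{"twist":[0,0,0],"slide":[0,0,0],"fingers":1}]' | grep -E 'pos|ft|grip'
python3 -m inch '[{"twist":[0,0,0],"slide":[0,0,-0.02],"fingers":1},{"twist":[0,0,0],"slide":[0,0,-0.04],"fingers":1},{"twist":[0,0,0],"slide":[0,0,-0.05],"fingers":1},{"twist":[0,0,0],"slide":[0,0,-0.04],"fingers":1},{"twist":[0,0,0],"slide":[0,0,-0.01],"fingers":1},{"twist":[0,0,0],"slide":[0,0,0],"fingers":1},{"twist":[0,0,0],"slide":[0,0,0],"fingers":1}]'
python3 - <<'E'
from h import *
f,P,c=grab('wrist');cv2.imwrite('pics/wrist8.png',f[...,::-1]);Z=P[...,2]
g=np.hypot(P[...,0]-.543,P[...,1]+.066)<.04; rr=np.zeros((480,640),bool);rr[150:330,240:400]=1
for a,b in((.05,.08),(.08,.1),(.115,.135)):
    q=P[g&rr&(Z>a)&(Z<b)]; print(a,len(q),cv2.minEnclosingCircle((q[:,:2]*1000).astype(np.float32)),q[:,2].max())
f,P,c=grab('scene');cv2.imwrite('pics/scene8.png',f[...,::-1])
E
python3 go.py '[.43,0.0,.2]'
```

```text
ee_pos: [0.5424, -0.0654, 0.0914]
ft_force: [0.0, 0.3, 0.0]
gripper_width: 0.0875
gripper_force: 0.0
clock: 21.07
ee_pos: [0.5423, -0.0653, 0.1715]
ee_rot: [3.141, 0.0, 2.914]
ft_force: [-0.9, 0.4, -0.1]
gripper_width: 0.0922
gripper_force: 0.0
0.05 512 ((540.550048828125, -65.74239349365234), 21.424793243408203) 0.07997465206082313
0.08 818 ((541.6253662109375, -65.71765899658203), 20.246479034423828) 0.09998695700550542
0.115 2298 ((543.3031616210938, -65.23660278320312), 17.077041625976562) 0.13132302268707033
pos [ 0.5417 -0.0653  0.1705] rot [-1.7998e+02 -1.0000e-01  1.6695e+02] slide [ 0.2473  0.0767 -0.0586] rows>= 4.0 t 21.1667 F [-0.8  -0.64  0.2 ] w 0.0919 grip 0.0
```

View pics/wrist8.png

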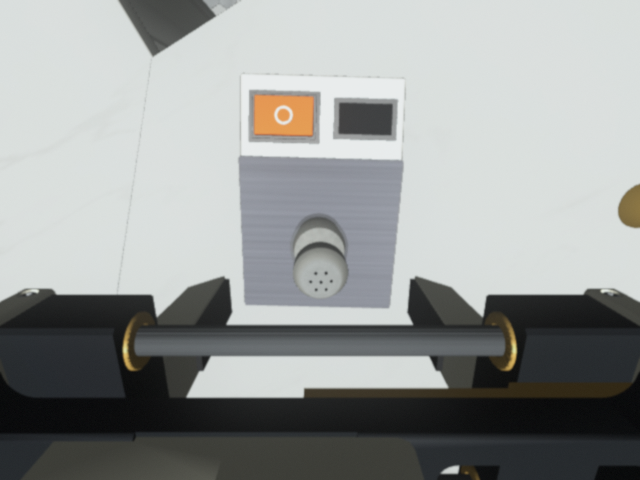

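The shaker stands upright at the centre of the pan (320,260), and the gripper is clear of everything. Handing in.

```bash
python3 -c "
from plant import manip; print(manip.finish_job())"
```

```text
the job is handed in; nothing more can be done
None
```

The job is handed in at about 21 s of the 72 s: the tin stands on the slate coaster about 1.4 mm off centre, the key was held at about 9.6 N for about 1 s, and the salt shaker stands upright in the middle of the pan; no reading from the scale confirmed the zero, and the judge returned no verdict.

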